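# Lever open the slide case and present the clean slide to the label reader

### The arm

A 6-joint arm with a two-finger parallel gripper is mounted at the origin on a cart in front of the work surface, level with it; the furniture and walls round the work are solid. World frame = base frame: x ahead of the robot, y to its left, z up, the work surface at z = 0. Lengths are in mm, angles in rad, forces in N, time in s.
With the tool pointing down it reaches from about 200 to 875 mm from the base axis. Payload 3.4 kg.
Tool frame: the origin (TCP) lies midway between the tips of the shut fingers; the grasp point (between the pads) lies 19 mm behind it; z points along the fingers, y is the line along which they close (so a half turn about z gives the same grasp; the last joint's range is limited). The gripper opens to 94 mm and grips with 3 to 60 N. Pads are 16 mm wide; open, the fingers measure 119 mm over their backs; the gripper's body (75 mm by 177 mm) begins 78 mm behind the grasp point.
Start: joints at [1.109, 0.276, 1.505, -0, 1.361, -0.121], TCP at [192.208, 541.963, 182.893] pointing down, gripper open.
Joint ranges: [-2.89, 2.89], [-0.75, 2.08], [0.22, 2.7], [-1.18, 4.32], [0.11, 2.71], [-2.7, 2.7]. Speed limits (rad/s): [2.57, 2.57, 3.14, 3.14, 3.14, 3.14].

### API

Orientations are given as a unit quaternion [x, y, z, w].
In Python, from cell import status, vision, order gives the robot as it stands.
- The arm moves only by the tool send_rows, never from a script. Its argument "steps" is a list of rows, each a list of 2 entries, a list of its own where there are three numbers: the shift along the tool's x, y, z in units of 500 mm (1.0 is 500 mm), then the turn, a rotation vector about the tool's x, y, z in units of 180 degrees (1.0 is 180 degrees). In form: [[[tx, ty, tz], [wx, wy, wz]], ...]. A call has 1 to 20 rows; each row shifts and turns the commanded pose from where the row before left it, along the tool's axes as they then stand; what a row does not reach is not made up. A row lasts 1/10 s, in which the tool goes at most 50 mm and 8.59 degrees, less where a joint would pass 70% of its speed; a pose out of reach is approached as far as the arm can. A call with a number of a shift or a turn outside -1 to 1 is refused whole. A call with a gripper value outside its range is refused whole. "grip" is the closure in counts, from 0 (fully open) to 255 (shut), set as the call begins (left out, the last holds). The fingers move at their own pace and stop on an object; "force" is the grip in N (left out, the last holds). Time passes only in rows, so rows that do not move let the fingers close. It gives the time, the measured TCP pose, the force, the opening and the grip force at its end, in the units of the state.
- status.state(): the state, without advancing time (a new reading comes with each control period).
- vision.get_image(name): name is "scene" or "top"; returns (picture, depth): 400x640x3 uint8, red, green, blue; 400x640 float32, mm along the optical axis (not along the pixel's ray), 0 where there is no reading.
- vision.camera_params(name): a dict with "fx", "fy", "cx", "cy" (pixels), "R" (3x3) and "t" (3): a world point X has camera coordinates R X + t. Camera axes: x right, y down, z forward; pixel columns grow to the right and rows downward; lengths in mm; the calibration is good to about 2 mm. A picture is of the moment at which its call begins. camera_params takes no time and is no camera call.
- order.sign_off(): hands the job in; it is judged then, once.
The state is a dict: "clock": time; "joint_pos": joint angles; "joint_velocities": joint speeds; "joint_efforts": joint torques, N m; "eef_pos": TCP position; "tcp_rot": TCP orientation; "contact_force": force on the tool from outside, world axes, zero at the start; "ft_torque": the same for the moment, N m; "finger_gap": opening from 0.0 (shut) to 1.0 (fully open); "grip_force": force on a finger pad.
Only numpy, scipy, OpenCV 4.12 (cv2) and the standard library are available. Lean on these libraries where they do the work, as an engineer would, in place of code of your own. Each camera call takes 0.05 s, during which the arm holds its last target. There are 200 camera calls.

### The job

Slip the spatula's blade under the front lip of the tight-lidded slide case, lever the lid up with it, swing the lid right back until it lies fully open, and lay the spatula on the worktop. Of the two glass slides inside, take the clean one, which lies label side up (looking along it towards its frosted end, the corner notch is on the right); the used one lies face down and stays as it is. Finish while holding the clean slide out to the label reader: level, label up, its frosted end pointing into the reader and centred under the head, midway between head and base and touching neither, and disturb nothing else on the bench.

Things in the scene. Friction and masses are not known exactly. Their poses are not given: they have to be found in the camera images.
- slide_case: slide case, grey plastic, 120 mm deep (x) x 226 mm wide (y), walls 22 mm high, 4 mm thick, fixed to the worktop, clear lid; origin under its centre, its front faces its own -x. A divider 18 mm high parts it into two compartments, left (+y) and right (-y), 112 x 107 mm inside, floor 3 mm above the worktop
- bay_left (a point): centre of the left compartment (54.5 mm from the case's middle), on top of a round rubber pad, 34 mm across and 12 mm above the worktop, on which a slide's middle rests so that its edges stand free
- bay_right (a point): the same for the right compartment
- lid (a joint): angle of the clear plastic lid, 0 shut, 2.6 rad its stop, lying back; it turns about the case's rear top edge and grows as it opens. Stiff hinge (about 0.08 N m of friction, some 1 N at the lip): the lid stays at any angle it is left at. It counts as fully open above 2.2 rad.
- lid_lip (a point): middle of the lower front edge of the lid's lip (210 mm long, 3 mm thick, juts out 11 mm), moves with the lid. Shut, it is 22.5 mm above the worktop; the case's own front flange below it has its top at 16 mm: between them a groove 6.5 mm high, 11 mm deep runs along the front, too thin for fingers
- lid_hinge (a point): middle of the lid's hinge line, along the case's y axis, 22.5 mm above the worktop. The lid reaches 123 mm from it (134 mm with the lip); its 2 mm top plate has a rim 11 mm deep all round, whose lower edge is level with the hinge when shut; shut, the lid's top is 35 mm above the worktop
- spatula: bench spatula, 172 mm long: black square handle 13 x 13 x 90 mm and a flat steel blade 16 mm wide, 2 mm thick, that reaches 82 mm out of the handle at mid height; lies flat, about 50 g. Origin under the front end of the handle, x axis towards the blade
- spatula_tip (a point): tip of the blade, 82 mm ahead of the spatula's origin, at mid thickness (6.5 mm above the handle's underside)
- spatula_grip (a point): centre of the handle where the spatula balances, 20 mm behind its origin
- slide_clean: the clean slide: clear glass, 76 x 26 x 5 mm, about 25 g, label side up in the left or right compartment, its frosted end within 100 degrees of the case's left (+y). Origin in the middle of its underside, z out of the label side, x towards the frosted end (the last 20 mm, whitish). A 7 x 7 mm notch takes off that end's -y corner: on the right, seen from above with the frosted end away
- slide_clean_frosted (a point): centre of the clean slide's frosted end, 27 mm from the slide's middle along its x axis, at mid thickness
- slide_used: the used slide, alike but lying face down in the other compartment: the whitish field is underneath and, seen from above with the frosted end pointing away, the notch is on the left. Origin in the middle of the side it lies on, x axis towards the frosted end, z axis up as it lies
- reader: label reader, white C-shaped stand fixed to the worktop, 74 mm wide (x), 104 mm deep (y), 104 mm high: base 14 mm high, column at the back (its +y), head from 80 mm up (window 78 mm); open in front (its own -y) and at the sides. Origin on the worktop under the window; in front of it the head reaches 19 mm, the base 36 mm; the column begins 35 mm behind
- reader_spot (a point): point where the middle of the frosted end belongs, 46 mm above the worktop under the window; the slide points along the reader's +y axis, into it
- forceps: steel forceps, 144 mm long, a bystander lying on the worktop; origin under the middle
- marker: marker pen, 133 mm long, a bystander lying on the worktop; origin under the middle
- label_roll: roll of white labels, 66 mm across, 26 mm high, a bystander; origin under the middle
There are look-alikes about, which are no part of the job. Leave any yellow look-alike of the spatula alone.

How it is judged (in metres and radians):
On the way, in this order (a step that is already met when the one before it is completed fails the run):
1. the lid is levered up (above 0.3 rad) with the spatula under it (value of joint lid above 0.3 rad and contact force between spatula and slide_case above 0.05 N), for 0.1 s.
2. the lid lies fully open (above 2.2 rad) (value of joint lid above 2.2 rad), for 0.2 s.
3. the clean slide is lifted out of the case in the fingers (height (world z) of slide_clean above 0.03 m and contact force between the fingers and slide_clean above 0.3 N), for 0.2 s.
At the end, for the whole second after the job is handed in: Clean slide held still in the fingers, clear of the reader, label up, level within 10 deg, frosted end into the reader within 14 deg, its middle within 10 mm sideways, 12 mm in depth, 14 mm in height of reader_spot; lid above 2.1 rad; spatula flat on the worktop; used slide within 20 mm (contact force between the fingers and slide_clean above 0.3 N and contact force between reader and slide_clean below 0.1 N and x of slide_clean_frosted in the frame of reader_spot between -0.01 and 0.01 m and y of slide_clean_frosted in the frame of reader_spot between -0.012 and 0.012 m and z of slide_clean_frosted in the frame of reader_spot between -0.014 and 0.014 m and y of slide_clean in the frame of reader_spot below -0.01 m and angle between the x axis of slide_clean and the y axis of reader, either way round below 0.25 rad and angle between slide_clean's own z axis and vertical below 0.17 rad and linear speed of slide_clean below 0.02 m/s and value of joint lid above 2.1 rad and height (world z) of each of spatula_tip, spatula_grip below 0.015 m and contact force between the fingers and spatula below 0.1 N and distance of slide_used from where it was at the start of the episode below 0.02 m); the arm keeps its last pose, push and grip.
It fails at once if the fingers touch the case before the lid has been levered up 0.3 rad (contact force between the fingers and slide_case above 0.5 N and value of joint lid below 0.3 rad).
It fails at once if the used slide is picked up or tipped (height (world z) of slide_used above 0.03 m or angle between slide_used's own z axis and vertical above 0.5 rad).
It fails at once if the reader is struck (more than 10 N) (contact force between reader and anything else above 10 N).
It fails at once if a bystander is moved more than 3 cm (distance of any of forceps, marker, label_roll from where it was at the start of the episode above 0.03 m).
It also fails if it takes over 67 s, if anything falls off the work surface, if the arm or the gripper's body presses on something with over 40 N, if the wrist force passes 120 N, or if a joint passes its speed limit or range.

## Working session

There is one attempt and no reset: what is moved stays moved. The work goes in short steps, Python scripts to look and compute and a tool call to move; the robot and the scene stay as the last step left them, time stands still between calls to the robot, and variables do not carry over. Pictures are saved under pics/ and viewed, at most 10 in all, crops included, and the job is handed in when it is done.

Besides the shell and the picture viewer there is one more tool, called after "Call:" as name(argument=value, ...) on one line, values as JSON. send_rows: Moves the arm, as the interface text tells. Its arguments: {"type":"object","properties":{"steps":{"type":"array","items":{"type":"array"}},"grip":{"type":"number"},"force":{"type":"number"}},"required":["steps"]}

```bash
mkdir -p pics; ls; python3 - <<'E'
from cell import status, vision
import cv2, numpy as np, pickle
d={}
for n in ("scene","top"):
    im,dp=vision.get_image(n); p=vision.camera_params(n); d[n]=(im,dp,p)
    cv2.imwrite(f"pics/{n}0.png",im[:,:,::-1])
    R=np.array(p["R"]);print(n,p["fx"],p["fy"],p["cx"],p["cy"],(-R.T@np.array(p["t"])).round(1),R.round(3).tolist())
pickle.dump(d,open("d0.pkl","wb"))
print(status.state())
E
```

```text
pics
scene 385.178729968887 385.178729968887 317.37491023646606 198.7046608383598 [ -93.5 -555.7  451.1] [[0.612, -0.791, -0.022], [-0.333, -0.231, -0.914], [0.718, 0.567, -0.405]]
top 449.6222178534279 449.6222178534279 325.2471019853116 199.5284871911001 [ 435.1  -28.1 1491.1] [[-0.007, -1.0, -0.01], [-0.996, 0.008, -0.09], [0.09, 0.009, -0.996]]
{'clock': 0.1, 'joint_pos': array([ 1.10901403e+00,  2.76496006e-01,  1.50596509e+00, -1.56637325e-06,
        1.36072379e+00, -1.20996811e-01]), 'joint_velocities': array([-0.00207302, -0.0009949 , -0.00279163,  0.00037836, -0.00164511,
        0.00030443]), 'joint_efforts': array([ 1.31752833e-03, -4.05450654e+01, -2.37781298e+01,  7.02141481e-02,
        2.98552460e-02, -4.63480228e-05]), 'eef_pos': array([191.94341734, 541.44677968, 182.12818788]), 'tcp_rot': array([ 1.69569202e-01,  9.85517961e-01, -7.62776261e-04, -2.27977431e-04]), 'contact_force': array([0.22777283, 0.31872483, 0.43428494]), 'ft_torque': array([-0.00589191,  0.06411211,  0.01835627]), 'grip_force': 0.0, 'finger_gap': 1.001155215831528}
```

View pics/top0.png

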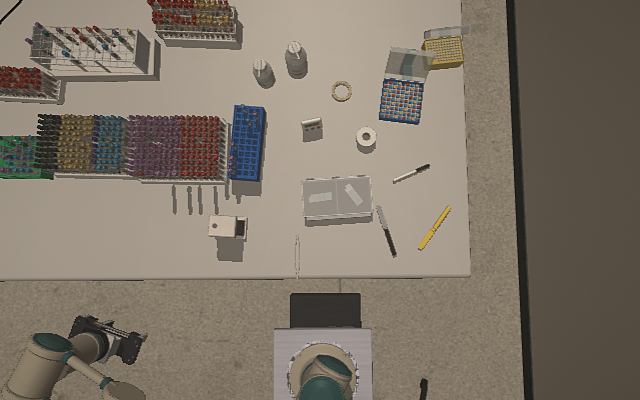

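View pics/scene0.png

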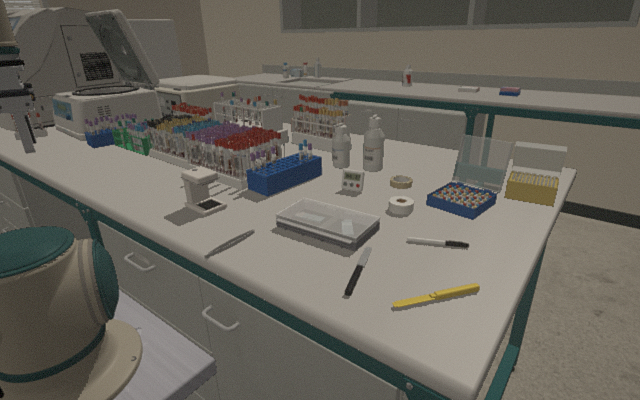

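```bash
python3 - <<'E'
import cv2
a=cv2.imread("pics/top0.png")[165:265,285:415]; b=cv2.imread("pics/scene0.png")[165:305,170:390]
cv2.imwrite("pics/c1.png",cv2.resize(a,None,fx=6,fy=6,interpolation=cv2.INTER_CUBIC))
cv2.imwrite("pics/c2.png",cv2.resize(b,None,fx=3.6,fy=3.6,interpolation=cv2.INTER_CUBIC))
E
```

```text
(no output)
```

View pics/c1.png

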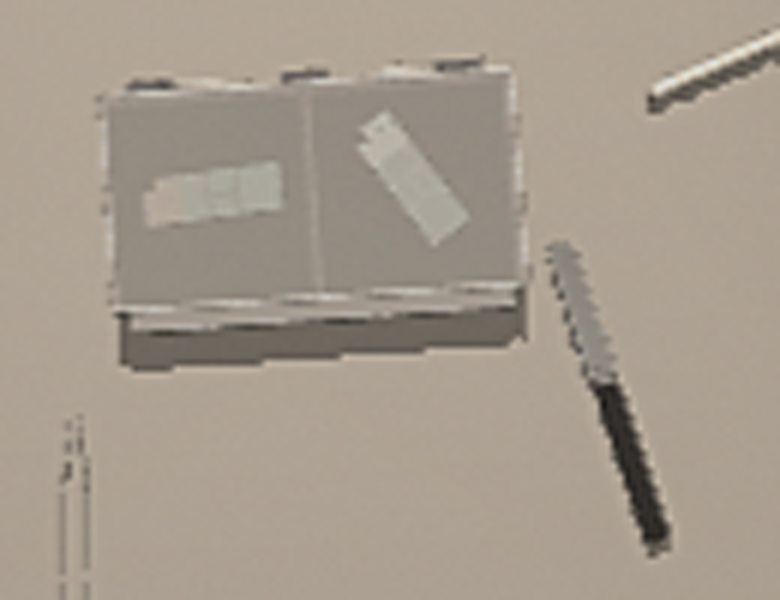

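View pics/c2.png

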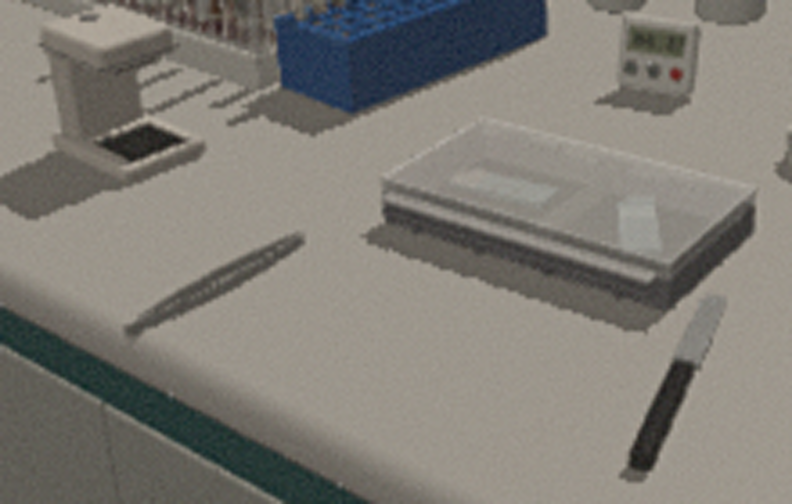

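```bash
cat >h.py <<'E'
import numpy as np, cv2
def ray(p,uv,z):
    R=np.array(p["R"]);t=np.array(p["t"]);c=-R.T@t
    uv=np.atleast_2d(np.asarray(uv,float))
    d=np.c_[(uv[:,0]-p["cx"])/p["fx"],(uv[:,1]-p["cy"])/p["fy"],np.ones(len(uv))]@R
    return c+d*((z-c[2])/d[:,2])[:,None]
def cloud(dp,p):
    v,u=np.mgrid[:400,:640]
    X=np.stack([(u-p["cx"])/p["fx"]*dp,(v-p["cy"])/p["fy"]*dp,dp],-1)-np.array(p["t"])
    W=X@np.array(p["R"]); W[dp==0]=np.nan; return W
def rect(mask,p,z):
    n,l,s,c=cv2.connectedComponentsWithStats(mask.astype(np.uint8))
    i=1+np.argmax(s[1:,4]); pts=np.argwhere(l==i)[:,::-1]
    w=ray(p,pts,z)[:,:2].astype(np.float32); r=cv2.minAreaRect(w)
    return len(pts),r,cv2.boxPoints(r).round(1).tolist(),w.mean(0)
def proj(p,X):
    c=np.array(p["R"])@np.array(X,float)+np.array(p["t"]); return c[:2]/c[2]*[p["fx"],p["fy"]]+[p["cx"],p["cy"]]
E
python3 - <<'E'
import pickle,numpy as np,cv2
from h import *
d=pickle.load(open("d0.pkl","rb")); im,dp,p=d["top"]; W=cloud(dp,p)
U=lambda a:(np.array(a)+.5)/6-.5+[285,165]
print("lid top corners z35",ray(p,U([(107,95),(510,70),(525,285),(118,307)]),35).round(1).tolist())
print("L slide z17: frost-lo,frost-up, right-up,right-lo",ray(p,U([(147,228),(152,180),(280,163),(281,207)]),17).round(1).tolist())
print("R slide",ray(p,U([(382,112),(468,216),(436,245),(360,150)]),17).round(1).tolist())
print("spat tip, junc, end",ray(p,U([(558,242)]),6.5).round(1).tolist(),ray(p,U([(603,382),(657,548)]),10).round(1).tolist())
print("depth z: lid",np.nanmedian(W[185:205,310:330,2]),"table",np.nanmedian(W[255:265,320:360,2]))
sub=np.zeros((400,640),bool); sub[205:260,195:260]=1
m=sub&(W[...,2]>95)&(W[...,2]<115); print("head top",rect(m,p,104), np.nanmedian(W[m][:,2]))
m=sub&(W[...,2]>9)&(W[...,2]<20); print("base",rect(m,p,14), np.nanmedian(W[m][:,2]))
g=im.astype(int).sum(2); m=np.zeros_like(sub); m[225:260,375:402]=1
print("handle",rect(m&(g<200),p,13))
sub[:]=0; sub[170:225,290:385]=1
m=sub&(W[...,2]>28)&(W[...,2]<45); print("lid",rect(m,p,35))
im,dp,p=d["scene"];W=cloud(dp,p)
m=(W[...,2]>95)&(W[...,2]<110)&(W[...,0]<450)&(W[...,1]<480)&(W[...,1]>200)&(W[...,0]>200);print("scene head",rect(m,p,104))
m=(W[...,2]>32)&(W[...,2]<39)&(W[...,0]<600)&(W[...,1]<150)&(W[...,1]>-200)&(W[...,0]>300);print("scene lid",rect(m,p,35))
m=(W[...,2]>-5)&(W[...,2]<18)&(im.astype(int).sum(2)<150)&(W[...,0]<500)&(W[...,1]<-100)&(W[...,1]>-300)&(W[...,0]>250);print("scene handle",rect(m,p,10))
E
```

```text
lid top corners z35 [[630.7, 59.4, 35.0], [642.5, -160.0, 35.0], [525.3, -166.2, 35.0], [515.2, 53.7, 35.0]]
L slide z17: frost-lo,frost-up, right-up,right-lo [[559.4, 38.7, 17.0], [585.8, 35.8, 17.0], [594.6, -34.6, 17.0], [570.4, -34.9, 17.0]]
R slide [[622.4, -90.9, 17.0], [564.5, -137.3, 17.0], [548.7, -119.6, 17.0], [601.4, -78.6, 17.0]]
spat tip, junc, end [[550.7, -187.5, 6.5]] [[473.3, -210.3, 10.0], [382.9, -237.9, 10.0]]
depth z: lid 33.69075893869589 table -1.2083877489104722
head top (572, ((482.2562255859375, 303.88714599609375), (84.39909362792969, 65.54055786132812), 86.01718139648438), [[446.6000061035156, 264.1000061035156], [512.0, 259.5], [517.9000244140625, 343.70001220703125], [452.5, 348.29998779296875]], array([482.4077, 304.066 ], dtype=float32)) 102.5721949309382
base (186, ((479.197509765625, 264.08221435546875), (35.981170654296875, 72.23368835449219), 84.1153793334961), [[441.3999938964844, 249.89999389648438], [513.2999877929688, 242.5], [517.0, 278.29998779296875], [445.1000061035156, 285.70001220703125]], array([479.52948, 262.5455 ], dtype=float32)) 13
[... 900 characters left out ...]
.87387, 269.44922], dtype=float32))
scene lid (1547, ((560.4157104492188, -53.741539001464844), (92.71257019042969, 229.34011840820312), 2.5237059593200684), [[509.1000061035156, 58.79999923706055], [519.2000122070312, -170.3000030517578], [611.7999877929688, -166.3000030517578], [601.7000122070312, 62.900001525878906]], array([557.2595  , -58.205593], dtype=float32))
scene handle (171, ((426.3157958984375, -227.91018676757812), (97.27879333496094, 11.793936729431152), 17.899799346923828), [[378.20001220703125, -237.1999969482422], [381.79998779296875, -248.5], [474.3999938964844, -218.60000610351562], [470.79998779296875, -207.3000030517578]], array([ 424.4693 , -228.58383], dtype=float32))
```

Call:
send_rows(steps=[[[0,0,0],[0,0,0.0468]],[[0,0,0],[0,0,0.0468]],[[0,0,0],[0,0,0.0468]],[[0,0,0],[0,0,0.0468]],[[0,0,0],[0,0,0.0468]],[[0,0,0],[0,0,0.0468]],[[0,0,0],[0,0,0.0468]],[[0,0,0],[0,0,0.0468]],[[0,0,0],[0,0,0.0468]],[[0,0,0],[0,0,0.0468]],[[0,0,0],[0,0,0.0468]],[[0,0,0],[0,0,0.0468]],[[0,0,0],[0,0,0.0468]],[[0,0,0],[0,0,0.0468]],[[0,0,0],[0,0,0.0468]],[[0,0,0],[0,0,0.0468]],[[0,0,0],[0,0,0.0468]]], grip=0)

```text
clock: 1.8
eef_pos: [192.0, 541.6, 182.4]
tcp_rot: [0.989, 0.147, -0.0, 0.0]
contact_force: [0.1, -0.7, 0.4]
finger_gap: 1.0
grip_force: 0.0
```

Call:
send_rows(steps=[[[0.0024,0.0803,0.0093],[0,0,0]],[[0.0024,0.0803,0.0093],[0,0,0]],[[0.0024,0.0803,0.0093],[0,0,0]],[[0.0024,0.0803,0.0093],[0,0,0]],[[0.0024,0.0803,0.0093],[0,0,0]],[[0.0024,0.0803,0.0093],[0,0,0]],[[0.0024,0.0803,0.0093],[0,0,0]],[[0.0024,0.0803,0.0093],[0,0,0]],[[0.0024,0.0803,0.0093],[0,0,0]],[[0.0024,0.0803,0.0093],[0,0,0]],[[0.0024,0.0803,0.0093],[0,0,0]],[[0.0024,0.0803,0.0093],[0,0,0]],[[0.0024,0.0803,0.0093],[0,0,0]],[[0.0024,0.0803,0.0093],[0,0,0]],[[0.0024,0.0803,0.0093],[0,0,0]],[[0.0024,0.0803,0.0093],[0,0,0]],[[0.0024,0.0803,0.0093],[0,0,0]],[[0.0024,0.0803,0.0093],[0,0,0]],[[0.0024,0.0803,0.0093],[0,0,0]],[[0.0024,0.0803,0.0093],[0,0,0]]])

```text
clock: 3.8
eef_pos: [453.5, -219.3, 89.3]
tcp_rot: [0.989, 0.15, -0.0, -0.0]
contact_force: [-0.7, 0.7, -0.5]
finger_gap: 0.999
grip_force: 0.0
```

```bash
cat >go.py <<'E'
# usage: go.py x y z yaw_y [pose default now] -> shift (tool units, before the turn), turn about tool z
import sys,numpy as np
from scipy.spatial.transform import Rotation as Ro
from cell import status
s=status.state(); p=s["eef_pos"]; R=Ro.from_quat(s["tcp_rot"]); M=R.as_matrix()
print("t",s["clock"],"p",p.round(1),"yaw_y",np.degrees(np.arctan2(M[1,1],M[0,1])).round(2),"z",M[:,2].round(4),"F",s["contact_force"].round(2),"gap",round(s["finger_gap"],3),"gf",s["grip_force"])
if len(sys.argv)>4:
    x,y,z,a=map(float,sys.argv[1:5]); a=np.radians(a)
    T=np.array([[-np.sin(a),np.cos(a),0],[np.cos(a),np.sin(a),0],[0,0,-1]]).T
    d=np.array([x,y,z])-p
    print("shift before turn",(M.T@d/500).round(4)," after turn",(T.T@d/500).round(4)," turn",(Ro.from_matrix(M.T@T).as_rotvec()/np.pi).round(4))
E
python3 go.py 453 -217.5 90 -72.8; python3 - <<'E'
from cell import vision; import cv2
im,_=vision.get_image("scene"); cv2.imwrite("pics/s1.png",im[:,:,::-1])
E
```

```text
t 3.8 p [ 453.5 -219.3   89.3] yaw_y -72.77 z [-4.e-04  6.e-04 -1.e+00] F [-0.65  0.67 -0.55] gap 0.999 gf 0.0
shift before turn [ 0.0001 -0.0037 -0.0014]  after turn [ 0.0001 -0.0037 -0.0014]  turn [-0.0002  0.0001  0.0002]
```

Call:
send_rows(steps=[[[0,0,0.03],[0,0,0]],[[0,0,0.03],[0,0,0]],[[0,0,0.03],[0,0,0]],[[0,0,0.03],[0,0,0]],[[0,0,0.03],[0,0,0]],[[0,0,0.015],[0,0,0]],[[0,0,0.01],[0,0,0]],[[0,0,0],[0,0,0]]])

```text
clock: 4.65
eef_pos: [453.2, -217.4, 1.9]
tcp_rot: [0.989, 0.15, -0.0, -0.0]
contact_force: [-0.1, -0.2, -0.4]
finger_gap: 0.999
grip_force: 0.0
```

Call:
send_rows(steps=[[[0,0,0],[0,0,0]],[[0,0,0],[0,0,0]],[[0,0,0],[0,0,0]],[[0,0,0],[0,0,0]],[[0,0,0],[0,0,0]],[[0,0,0],[0,0,0]],[[0,0,0],[0,0,0]],[[0,0,0],[0,0,0]],[[0,0,0],[0,0,0]],[[0,0,0],[0,0,0]]], grip=255, force=50)

```text
clock: 5.65
eef_pos: [453.4, -217.7, 2.3]
tcp_rot: [0.989, 0.15, -0.0, -0.0]
contact_force: [-0.2, -0.9, -0.5]
finger_gap: 0.186
grip_force: 0.0
```

```bash
python3 go.py 400 -63 13.5 -86.9
```

```text
t 5.65 p [ 453.4 -217.7    2.3] yaw_y -72.74 z [-1.e-04  1.e-04 -1.e+00] F [-0.23 -0.86 -0.5 ] gap 0.186 gf 0.0
shift before turn [-0.0102 -0.3272 -0.0223]  after turn [-0.0899 -0.3147 -0.0224]  turn [-0.      0.      0.0787]
```

Call:
send_rows(steps=[[[0,0,0],[0,0,0]],[[0,0,0],[0,0,0]],[[0,0,0],[0,0,0]],[[0,0,0],[0,0,0]]])

```text
clock: 6.05
eef_pos: [453.5, -217.7, 2.3]
tcp_rot: [0.989, 0.15, 0.0, -0.0]
contact_force: [-0.3, 0.7, 0.5]
finger_gap: 0.004
grip_force: 0.0
```

```bash
python3 - <<'E'
from cell import vision; import cv2,numpy as np
from h import *
im,_=vision.get_image("scene"); p=vision.camera_params("scene")
print(proj(p,[453,-217,0]),proj(p,[453,-217,6.5]))
u,v=proj(p,[453,-217,0]).astype(int)
cv2.imwrite("pics/s2.png",cv2.resize(im[v-90:v+60,u-100:u+100,::-1],None,fx=4,fy=4,interpolation=cv2.INTER_CUBIC))
E
```

```text
[355.95944087 275.1634739 ] [356.01859181 272.4310539 ]
```

View pics/s2.png

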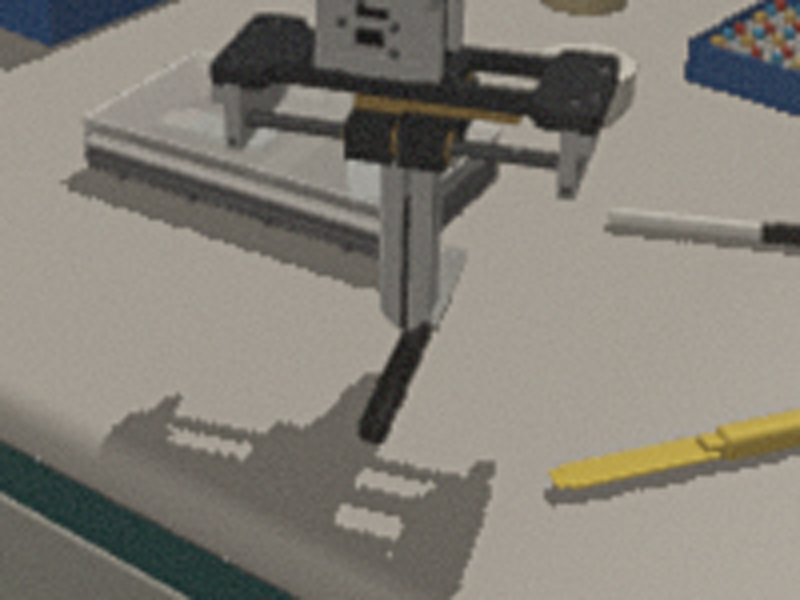

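```bash
python3 - <<'E'
from cell import vision; import cv2,numpy as np
from h import *
im,dp=vision.get_image("scene"); p=vision.camera_params("scene");W=cloud(dp,p)
for v in range(238,298,4):
    print(v,[W[v,u].round(0).astype(int).tolist()+[int(im[v,u].sum())] for u in (350,354,357,361)])
im,dp=vision.get_image("top"); p=vision.camera_params("top")
g=im.astype(int).sum(2); m=np.zeros((400,640),bool); m[225:260,375:402]=1
print("handle",rect(m&(g<200),p,13))
E
```

```text
238 [[442, -209, 87, 351], [444, -217, 89, 307], [445, -223, 90, 242], [448, -229, 91, 309]]
242 [[442, -209, 78, 360], [443, -218, 81, 320], [446, -222, 81, 268], [448, -230, 83, 315]]
246 [[440, -211, 71, 374], [444, -217, 71, 322], [444, -223, 74, 269], [447, -231, 75, 323]]
250 [[443, -209, 60, 343], [445, -216, 62, 324], [444, -224, 65, 278], [447, -230, 66, 304]]
254 [[441, -210, 52, 333], [443, -218, 55, 314], [445, -223, 55, 277], [448, -230, 56, 309]]
258 [[441, -210, 44, 343], [444, -217, 45, 318], [446, -223, 46, 321], [448, -231, 48, 315]]
262 [[442, -210, 34, 369], [444, -218, 36, 319], [444, -224, 38, 332], [448, -231, 39, 305]]
266 [[473, -190, 0, 472], [443, -219, 28, 310], [445, -224, 28, 333], [471, -217, 12, 145]]
270 [[460, -198, 1, 459], [450, -214, 13, 270], [452, -220, 14, 127], [466, -221, 7, 202]]
274 [[449, -205, 0, 478], [439, -221, 12, 90], [444, -225, 11, 108], [461, -224, 1, 474]]
278 [[425, -221, 11, 243], [429, -228, 12, 141], [435, -231, 9, 121], [450, -231, 1, 472]]
282 [[413, -229, 12, 113], [416, -236, 14, 143], [436, -231, 0, 479], [438, -238, 1, 472]]
286 [[402, -236, 13, 152], [412, -238, 8, 148], [424, -238, 0, 474], [427, -245, 2, 463]]
290 [[391, -243, 13, 127], [410, -240, 0, 484], [412, -245, 1, 462], [417, -251, 1, 465]]
294 [[390, -244, 6, 116], [400, -246, 0, 461], [403, -251, 1, 461], [408, -257, 0, 467]]
handle (109, ((454.8583679199219, -196.30081176757812), (50.84242248535156, 65.13640594482422), 22.60635757446289), [[418.8999938964844, -176.0], [443.8999938964844, -236.10000610351562], [490.79998779296875, -216.60000610351562], [465.79998779296875, -156.5]], array([ 455.49377, -197.35936], dtype=float32))
```

```bash
python3 - <<'E'
from cell import vision; import cv2,numpy as np
from h import *
im,dp=vision.get_image("scene"); p=vision.camera_params("scene");W=cloud(dp,p)
for v in range(258,274):
    print(v,[W[v,u].round(0).astype(int).tolist()+[int(im[v,u].sum())] for u in (350,352,354,356,358,360,362)])
im,dp=vision.get_image("top"); p=vision.camera_params("top");W=cloud(dp,p)
u,v=proj(p,[453,-217,130]).astype(int); print(u,v)
for vv in range(v-16,v+17,4): print(vv,[W[vv,uu].round(0).astype(int).tolist() for uu in range(u-30,u+31,10)])
E
```

```text
258 [[443, -209, 43, 346], [442, -214, 45, 313], [443, -218, 46, 316], [446, -221, 45, 173], [445, -226, 47, 324], [447, -229, 48, 308], [448, -233, 49, 278]]
259 [[442, -209, 41, 338], [442, -214, 42, 333], [444, -218, 43, 314], [446, -221, 43, 151], [447, -224, 44, 316], [447, -229, 45, 322], [450, -232, 45, 279]]
260 [[440, -211, 40, 340], [442, -214, 40, 315], [444, -217, 40, 323], [444, -222, 42, 191], [445, -226, 43, 323], [448, -228, 42, 328], [448, -233, 44, 266]]
261 [[442, -210, 36, 345], [442, -214, 38, 323], [444, -217, 38, 308], [447, -220, 38, 165], [448, -224, 39, 325], [448, -229, 40, 317], [449, -232, 41, 288]]
262 [[443, -209, 33, 369], [442, -214, 36, 313], [444, -217, 36, 310], [447, -220, 36, 155], [444, -227, 39, 321], [445, -230, 40, 316], [449, -232, 39, 299]]
263 [[482, -184, 0, 439], [443, -214, 33, 305], [444, -218, 34, 317], [446, -221, 33, 167], [446, -225, 35, 315], [447, -229, 37, 318], [448, -233, 38, 324]]
264 [[479, -186, 1, 474], [440, -216, 33, 318], [442, -219, 33, 303], [447, -220, 31, 169], [446, -226, 34, 326], [447, -229, 34, 321], [481, -214,
[... 1871 characters left out ...]
, [460, -195, 451], [460, -218, 451], [460, -242, 445]]
233 [[458, -135, 3], [456, -152, 168], [451, -149, 448], [451, -173, 445], [451, -195, 449], [451, -217, 455], [450, -241, 449]]
237 [[445, -136, -9], [444, -153, 161], [442, -147, 464], [442, -174, 435], [442, -196, 444], [441, -218, 448], [441, -240, 453]]
241 [[432, -135, -5], [432, -152, 164], [433, -146, 471], [432, -190, 314], [432, -196, 438], [432, -218, 448], [432, -240, 452]]
245 [[419, -135, -5], [421, -152, 164], [424, -145, 479], [421, -200, 243], [423, -198, 430], [423, -218, 446], [423, -240, 451]]
249 [[406, -134, 0], [409, -152, 163], [415, -144, 487], [405, -231, 11], [405, -265, 3], [414, -219, 438], [414, -242, 439]]
```

Call:
send_rows(steps=[[[0,0,0],[0,0,0]],[[0,0,0],[0,0,0]],[[0,0,0],[0,0,0]],[[0,0,0],[0,0,0]],[[0,0,0],[0,0,0]],[[0,0,0],[0,0,0]]], grip=145)

```text
clock: 6.9
eef_pos: [453.4, -217.7, 2.3]
tcp_rot: [0.989, 0.15, 0.0, -0.0]
contact_force: [-0.4, -0.9, -0.3]
finger_gap: 0.429
grip_force: 0.0
```

Call:
send_rows(steps=[[[0,0,0.01],[0,0,0]],[[0,0,0.01],[0,0,0]],[[0,0,0.01],[0,0,0]],[[0,0,0.004],[0,0,0]],[[0,0,0.002],[0,0,0]],[[0,0,0],[0,0,0]]])

```text
clock: 7.5
eef_pos: [453.4, -217.7, -15.9]
tcp_rot: [0.989, 0.15, -0.0, -0.0]
contact_force: [-0.3, 0.2, -0.6]
finger_gap: 0.432
grip_force: 0.0
```

```bash
python3 - <<'E'
from cell import vision; import cv2,numpy as np
from h import *
im,dp=vision.get_image("scene"); p=vision.camera_params("scene");W=cloud(dp,p)
m=(W[...,0]>438)&(W[...,0]<453)&(W[...,1]<-190)&(W[...,1]>-260)&(W[...,2]>3)&(W[...,2]<60)
for u in range(335,380,2):
    c=np.flatnonzero(m[:,u]); 
    if len(c): print(u,c.max(),W[c.max(),u].round(0),im[c.max(),u])
E
python3 go.py
```

```text
343 271 [ 439. -196.    9.] [113 109 101]
345 272 [ 439. -200.    9.] [78 78 75]
347 269 [ 450. -197.    8.] [99 93 85]
353 273 [ 440. -218.   13.] [60 54 52]
355 274 [ 438. -224.   14.] [45 43 36]
357 275 [ 438. -229.   14.] [43 44 39]
359 276 [ 448. -227.    5.] [92 88 81]
367 276 [ 452. -243.   10.] [111 109 102]
369 284 [ 439. -255.    3.] [166 159 148]
371 273 [ 452. -251.   20.] [107 105  98]
t 7.55 p [ 453.5 -217.7  -15.7] yaw_y -72.74 z [ 1.e-04  1.e-04 -1.e+00] F [-0.63  0.23  0.87] gap 0.431 gf 0.0
```

Call:
send_rows(steps=[[[0,0,0.004],[0,0,0]],[[0,0,0.003],[0,0,0]],[[0,0,0.002],[0,0,0]],[[0,0,0],[0,0,0]]])

```text
clock: 7.95
eef_pos: [453.4, -217.6, -20.3]
tcp_rot: [0.989, 0.15, -0.0, -0.0]
contact_force: [-0.3, -0.0, 0.5]
finger_gap: 0.432
grip_force: 0.0
```

Call:
send_rows(steps=[[[0,0,0],[0,0,0]],[[0,0,0],[0,0,0]],[[0,0,0],[0,0,0]],[[0,0,0],[0,0,0]],[[0,0,0],[0,0,0]],[[0,0,0],[0,0,0]],[[0,0,0],[0,0,0]],[[0,0,0],[0,0,0]]], grip=255, force=50)

```text
clock: 8.75
eef_pos: [453.5, -217.7, -20.1]
tcp_rot: [0.989, 0.15, 0.0, -0.0]
contact_force: [-0.7, -0.8, 0.2]
finger_gap: 0.134
grip_force: 50.0
```

Call:
send_rows(steps=[[[0,0,-0.02],[0,0,0]],[[0,0,-0.03],[0,0,0]],[[0,0,-0.03],[0,0,0]],[[-0.04,0,0],[0,0,0]],[[-0.06,0,0],[0,0,0]],[[0,0,0],[0,0,0]]])

```text
clock: 9.35
eef_pos: [402.6, -232.1, 20.2]
tcp_rot: [0.989, 0.149, -0.001, -0.001]
contact_force: [-0.7, 1.1, 0.2]
finger_gap: 0.135
grip_force: 50.0
```

```bash
python3 go.py 386 -63.5 19.8 -86.9
```

```text
t 9.35 p [ 402.6 -232.1   20.2] yaw_y -72.82 z [-0.0026  0.0011 -1.    ] F [-0.66  1.1   0.18] gap 0.135 gf 49.9934184551239
shift before turn [ 0.068  -0.3319  0.0013]  after turn [-0.0148 -0.3384  0.0009]  turn [-0.0005  0.0008  0.0782]
```

Call:
send_rows(steps=[[[0,0,0],[0,0,0.0391]],[[0,0,0],[0,0,0.0391]],[[-0.003,-0.042,0],[0,0,0]],[[-0.003,-0.06,0],[0,0,0]],[[-0.003,-0.066,0],[0,0,0]],[[-0.003,-0.066,0],[0,0,0]],[[-0.003,-0.062,0],[0,0,0]],[[0,-0.042,0],[0,0,0]],[[0,0,0],[0,0,0]],[[0,0,0],[0,0,0]]])

```text
clock: 10.35
eef_pos: [389.8, -64.3, 20.3]
tcp_rot: [1.0, 0.029, 0.001, 0.0]
contact_force: [-0.1, 0.1, -0.3]
finger_gap: 0.132
grip_force: 50.0
```

```bash
python3 go.py 386 -63.5 -7.5 -86.9; python3 - <<'E'
from cell import vision; import cv2,numpy as np,pickle
from h import *
d={n:vision.get_image(n)+(vision.camera_params(n),) for n in("top","scene")}
pickle.dump(d,open("d1.pkl","wb"))
im,dp,p=d["top"];q=proj(p,[488,-58,46]);print("top proj tip",q, proj(p,[509,-57,24]))
a=im[160:240,290:420,::-1]; 
im,dp,p=d["scene"];print(proj(p,[488,-58,46]),proj(p,[509,-57,24]))
b=im[190:290,260:390,::-1]
o=np.vstack([cv2.resize(a,(650,400),interpolation=cv2.INTER_CUBIC)[:,:],]); 
cv2.imwrite("pics/c3.png",np.hstack([cv2.resize(a,(400,246),interpolation=2),cv2.resize(b,(400,308),interpolation=2)[:246]]))
cv2.imwrite("pics/c4.png",cv2.resize(b,(780,600),interpolation=2))
E
```

```text
t 10.35 p [389.8 -64.3  20.3] yaw_y -86.72 z [ 1.5e-03 -7.0e-04 -1.0e+00] F [-0.05  0.14 -0.28] gap 0.132 gf 49.99388337135315
shift before turn [-0.0075 -0.0021  0.0556]  after turn [-0.0075 -0.002   0.0556]  turn [ 0.0002 -0.0005  0.001 ]
top proj tip [338.8674609 223.7386196] [338.35857734 217.54973202]
[304.65545552 226.22705291] [310.45378722 231.06091136]
```

View pics/c4.png

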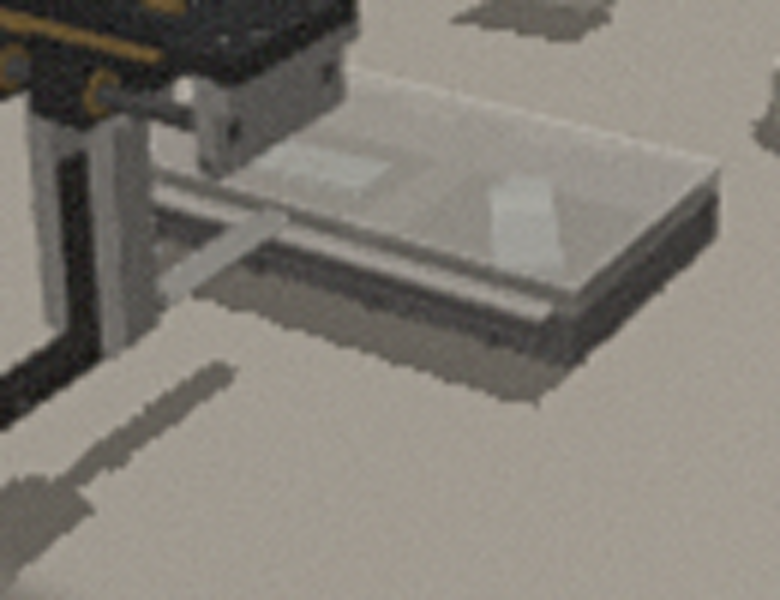

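```bash
python3 - <<'E'
import pickle; from h import *
im,dp,p=pickle.load(open("d1.pkl","rb"))["scene"]
U=lambda a:(np.array(a)+.5)/6-.5+[260,190]
print("lip low edge",ray(p,U([(160,198),(380,265),(545,320)]),22.5).round(1).tolist())
print("lip upper front edge",ray(p,U([(548,305),(380,253)]),25.5).round(1).tolist())
print("tip",ray(p,U([(262,213),(287,218)]),47).round(1).tolist())
W=cloud(dp,p)
m=(W[...,2]>42)&(W[...,2]<55)&(W[...,0]>410)&(W[...,0]<530)&(W[...,1]<-30)&(W[...,1]>-90)
print(len(W[m]),np.percentile(W[m],[1,50,99],axis=0).round(1).tolist()); B=W[m]
for a in (420,440,460,475):
    s=B[(B[:,0]>a)&(B[:,0]<a+20)]; print(a,len(s),s.mean(0).round(1))
im,dp,p=pickle.load(open("d1.pkl","rb"))["top"];W=cloud(dp,p)
m=(W[...,2]>40)&(W[...,2]<60)&(W[...,0]>430)&(W[...,0]<530)&(W[...,1]<-30)&(W[...,1]>-90)
B=W[m];print(len(B), B[:,0].max(),B.mean(0))
E
```

```text
lip low edge [[510.4, 19.3, 22.5], [517.7, -86.4, 22.5], [519.7, -159.8, 22.5]]
lip upper front edge [[525.0, -157.5, 25.5], [520.9, -84.1, 25.5]]
tip [[489.0, -53.2, 47.0], [491.3, -63.3, 47.0]]
124 [[417.3, -71.0, 46.4], [453.9, -63.4, 48.4], [490.7, -53.0, 50.5]]
420 33 [430.9 -64.4  48.5]
440 34 [449.5 -63.1  48.4]
460 35 [469.5 -61.2  48.5]
475 26 [483.  -61.   48.5]
91 522.755532811876 [462.51200361 -61.49720721  46.49274291]
```

Call:
send_rows(steps=[[[0,0,0.02],[0,0,0]],[[0,0,0.02],[0,0,0]],[[0,0,0.012],[0,0,0]],[[0,0,0.0036],[0,0,0]],[[0,0,0],[0,0,0]],[[0,0,0],[0,0,0]]])

```text
clock: 11.05
eef_pos: [389.2, -64.6, -7.7]
tcp_rot: [1.0, 0.028, 0.0, 0.0]
contact_force: [0.4, 0.3, -1.0]
finger_gap: 0.131
grip_force: 50.0
```

Call:
send_rows(steps=[[[0.01,0,0],[0,0,0]],[[0.01,0,0],[0,0,0]],[[0.01,0,0],[0,0,0]],[[0.01,0,0],[0,0,0]],[[0.004,0,0],[0,0,0]],[[0.004,0,0],[0,0,0]],[[0,0,0],[0,0,0]]])

```text
clock: 11.75
eef_pos: [413.0, -62.9, -8.0]
tcp_rot: [1.0, 0.028, 0.0, -0.0]
contact_force: [-1.1, -0.9, 0.1]
finger_gap: 0.137
grip_force: 50.0
```

```bash
python3 go.py 422.5 -60 -7.5 -86.9
```

```text
t 11.75 p [413.  -62.9  -8. ] yaw_y -86.8 z [ 1.e-04  1.e-04 -1.e+00] F [-1.13 -0.94  0.12] gap 0.137 gf 49.993754625320435
shift before turn [ 0.0192 -0.0047 -0.0009]  after turn [ 0.0192 -0.0047 -0.0009]  turn [-0.     -0.      0.0006]
```

Tip is about at the lip (x≈514). Creeping further in.

Call:
send_rows(steps=[[[0.004,0,-0.0005],[0,0,0]],[[0.004,0,-0.0005],[0,0,0]],[[0.004,0,0],[0,0,0]],[[0,0,0],[0,0,0]]])

```text
clock: 12.15
eef_pos: [417.0, -62.3, -7.8]
tcp_rot: [1.0, 0.028, -0.002, -0.0]
contact_force: [-3.4, -1.2, 0.8]
finger_gap: 0.13
grip_force: 50.0
```

Call:
send_rows(steps=[[[0.003,0,0],[0,0,0]],[[0.003,0,0],[0,0,0]],[[0,0,0],[0,0,0]],[[0,0,0],[0,0,0]]])

```text
clock: 12.55
eef_pos: [417.0, -61.7, -8.3]
tcp_rot: [1.0, 0.028, -0.004, -0.001]
contact_force: [-8.2, -2.5, 1.7]
finger_gap: 0.13
grip_force: 50.0
```

Call:
send_rows(steps=[[[-0.005,0,0],[0,0,0]],[[0,0,0],[0,0,0]]])

```text
clock: 12.75
eef_pos: [417.0, -62.2, -7.8]
tcp_rot: [1.0, 0.028, -0.002, -0.0]
contact_force: [-5.5, -0.8, -0.2]
finger_gap: 0.13
grip_force: 50.0
```

```bash
python3 go.py; python3 - <<'E'
from cell import vision; import cv2,numpy as np,pickle
from h import *
im,dp=vision.get_image("scene");p=vision.camera_params("scene");pickle.dump((im,dp,p),open("d2.pkl","wb"))
print(proj(p,[518,-57,19]))
cv2.imwrite("pics/c5.png",cv2.resize(im[200:260,270:360,::-1],None,fx=8,fy=8,interpolation=2))
E
```

```text
t 12.75 p [417.  -62.2  -7.8] yaw_y -86.8 z [-3.7e-03  8.0e-04 -1.0e+00] F [-5.46 -0.76 -0.2 ] gap 0.13 gf 50.006282329559326
[312.93434795 231.43260383]
```

View pics/c5.png

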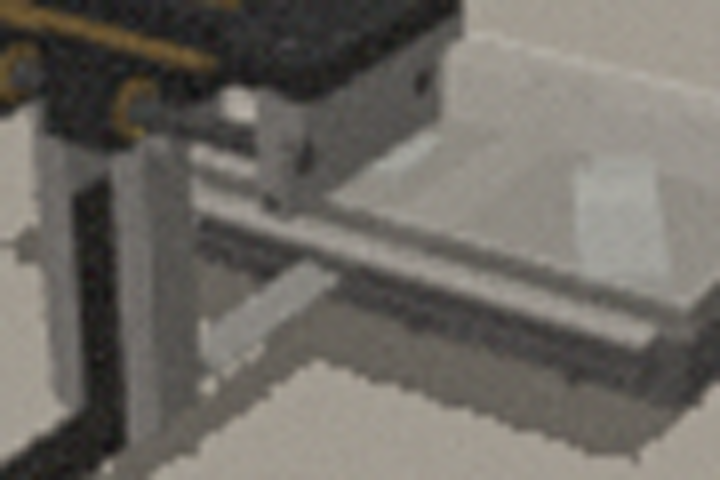

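```bash
python3 - <<'E'
import pickle; from h import *
im,dp,p=pickle.load(open("d2.pkl","rb"));W=cloud(dp,p)
U=lambda a:(np.array(a)+.5)/8-.5+[270,200]
for z in(15,18,20):print(z,"tip corners",ray(p,U([(305,262),(340,278)]),z).round(1).tolist())
print("lip low",ray(p,U([(320,258),(480,303),(640,348)]),22.5).round(1).tolist())
print("flange bot",ray(p,U([(480,345),(600,378)]),0).round(1).tolist())
for v in range(226,246):
    print(v,[(W[v,u].round(0).astype(int).tolist(),int(im[v,u].sum())) for u in (305,308,311,314,320,330)])
E
```

```text
15 tip corners [[513.2, -45.0, 15.0], [511.6, -59.3, 15.0]]
18 tip corners [[509.0, -48.5, 18.0], [507.5, -62.7, 18.0]]
20 tip corners [[506.2, -50.9, 20.0], [504.7, -65.0, 20.0]]
lip low [[507.1, -55.8, 22.5], [512.8, -108.7, 22.5], [518.1, -158.6, 22.5]]
flange bot [[525.0, -99.5, 0.0], [529.9, -137.7, 0.0]]
226 [([389, -144, 116], 286), ([518, -43, 29], 270), ([519, -51, 31], 274), ([520, -59, 33], 321), ([523, -75, 37], 443), ([538, -92, 36], 405)]
227 [([389, -144, 114], 323), ([518, -43, 26], 365), ([520, -50, 27], 278), ([521, -59, 30], 276), ([521, -76, 35], 443), ([533, -95, 36], 395)]
228 [([511, -39, 26], 442), ([515, -45, 25], 409), ([519, -50, 25], 392), ([521, -58, 27], 284), ([522, -75, 32], 335), ([528, -99, 36], 403)]
229 [([508, -42, 25], 369), ([510, -49, 27], 448), ([515, -54, 26], 422), ([520, -58, 25], 401), ([523, -74, 29], 291), ([527, -100, 35], 422)]
230 [([517, -33, 16], 239), ([507, -51, 26], 337), ([511, -57, 26], 454), ([513, -64, 27], 443), ([520, -76, 28], 319), ([520, -105, 37], 438)]
231 [([512, -38, 17], 180), ([516, -43, 17], 225), ([511, -57, 23],
[... 1349 characters left out ...]
], 217)]
241 [([497, -49, 0], 284), ([502, -55, 0], 291), ([504, -61, 1], 299), ([509, -67, 1], 300), ([517, -78, 1], 276), ([513, -109, 13], 218)]
242 [([493, -52, 1], 277), ([497, -59, 1], 292), ([502, -64, 1], 299), ([507, -68, 0], 289), ([514, -80, 0], 295), ([523, -102, 4], 204)]
243 [([490, -55, 1], 297), ([495, -60, 0], 271), ([500, -65, 0], 295), ([504, -70, -1], 288), ([512, -82, 0], 301), ([523, -102, 1], 260)]
244 [([487, -57, 0], 291), ([490, -64, 1], 288), ([494, -70, 1], 283), ([498, -76, 1], 290), ([508, -85, 0], 300), ([521, -104, 0], 291)]
245 [([483, -61, 1], 290), ([487, -66, 1], 335), ([491, -72, 1], 314), ([495, -78, 1], 288), ([503, -89, 1], 289), ([516, -107, 1], 294)]
```

Call:
send_rows(steps=[[[-0.008,0,0],[0,0,0]],[[0,0,0],[0,0,0]],[[0,0,-0.004],[0,0,0]],[[0.0003,0,-0.0125],[0,0,0]],[[0.001,0,-0.0125],[0,0,0]],[[0.0016,0,-0.0124],[0,0,0]],[[0.0022,0,-0.0124],[0,0,0]],[[0,0,0],[0,0,0]]])

```text
clock: 13.6
eef_pos: [418.6, -62.8, 20.4]
tcp_rot: [1.0, 0.028, 0.001, 0.0]
contact_force: [-0.2, 0.7, -0.4]
finger_gap: 0.132
grip_force: 50.0
```

```bash
cat >lid.py <<'E'
from cell import vision; from h import *
im,dp=vision.get_image("scene");p=vision.camera_params("scene");W=cloud(dp,p)
a,b=np.array([.9985,.054]),np.array([-.054,.9985]); q=W[...,:2]-np.array([641.5,-50])
X=q@a; Y=q@b
for lo,hi in((-100,-75),(60,100)):
    m=(abs(X)<150)&(Y>lo)&(Y<hi)&(W[...,2]>24)&(W[...,2]<200)&(np.hypot(X,W[...,2]-22)<150)
    P=np.c_[X[m],W[m][:,2]-22.5]; r=np.hypot(*P.T); far=P[r>115]
    print(len(P),"angles of r>115 pts",np.percentile(np.arctan2(far[:,1],-far[:,0]),[10,50,90]).round(2) if len(far) else None, "plate",np.percentile(np.arctan2(P[:,1],-P[:,0])[r>60],[10,50,90]).round(2) if len(P) else None)
E
python3 lid.py; python3 go.py
```

```text
298 angles of r>115 pts [0.23 0.31 3.12] plate [0.24 0.35 3.11]
26 angles of r>115 pts [0.32 0.32 0.32] plate [0.33 0.34 0.35]
t 13.65 p [418.3 -62.7  20. ] yaw_y -86.8 z [ 1.3e-03 -3.0e-04 -1.0e+00] F [-0.63  0.08  0.93] gap 0.132 gf 49.993799328804016
```

```bash
cat >arc.py <<'E'
import numpy as np
ph=np.array([.2,.26,.32,.38,.44,.5,.57,.64,.71,.78,.85,.92,.99,1.06,1.13,1.2,1.28,1.36,1.44,1.52,1.6,1.68,1.76,1.84,1.92,2.0,2.08,2.16,2.24,2.32,2.4,2.48,2.54])
r=np.interp(ph,[.2,.45,.85,2.6],[125.5,125.5,110,105])
x=-r*np.cos(ph); z=r*np.sin(ph)
for a,b,c in zip(ph[1:],np.diff(x)/500,-np.diff(z)/500): print(f"{a:.2f} [[{b:.4f}, 0, {c:.4f}], [0, 0, 0]],")
E
python3 arc.py
```

```text
0.26 [[0.0034, 0, -0.0147], [0, 0, 0]],
0.32 [[0.0043, 0, -0.0144], [0, 0, 0]],
0.38 [[0.0052, 0, -0.0141], [0, 0, 0]],
0.44 [[0.0060, 0, -0.0138], [0, 0, 0]],
0.50 [[0.0102, 0, -0.0116], [0, 0, 0]],
0.57 [[0.0134, 0, -0.0120], [0, 0, 0]],
0.64 [[0.0140, 0, -0.0107], [0, 0, 0]],
0.71 [[0.0144, 0, -0.0094], [0, 0, 0]],
0.78 [[0.0148, 0, -0.0081], [0, 0, 0]],
0.85 [[0.0151, 0, -0.0067], [0, 0, 0]],
0.92 [[0.0122, 0, -0.0094], [0, 0, 0]],
0.99 [[0.0128, 0, -0.0085], [0, 0, 0]],
1.06 [[0.0133, 0, -0.0076], [0, 0, 0]],
1.13 [[0.0138, 0, -0.0067], [0, 0, 0]],
1.20 [[0.0142, 0, -0.0057], [0, 0, 0]],
1.28 [[0.0166, 0, -0.0052], [0, 0, 0]],
1.36 [[0.0170, 0, -0.0039], [0, 0, 0]],
1.44 [[0.0172, 0, -0.0025], [0, 0, 0]],
1.52 [[0.0173, 0, -0.0011], [0, 0, 0]],
1.60 [[0.0173, 0, 0.0003], [0, 0, 0]],
1.68 [[0.0172, 0, 0.0016], [0, 0, 0]],
1.76 [[0.0169, 0, 0.0030], [0, 0, 0]],
1.84 [[0.0166, 0, 0.0043], [0, 0, 0]],
1.92 [[0.0162, 0, 0.0056], [0, 0, 0]],
2.00 [[0.0156, 0, 0.0069], [0, 0, 0]],
2.08 [[0.0150, 0, 0.0081], [0, 0, 0]],
2.16 [[0.0143, 0, 0.0093], [0, 0, 0]],
2.24 [[0.0135, 0, 0.0104], [0, 0, 0]],
2.32 [[0.0126, 0, 0.0114], [0, 0, 0]],
2.40 [[0.0116, 0, 0.0123], [0, 0, 0]],
2.48 [[0.0105, 0, 0.0132], [0, 0, 0]],
2.54 [[0.0072, 0, 0.0104], [0, 0, 0]],
```

Call:
send_rows(steps=[[[0.0034,0,-0.0147],[0,0,0]],[[0.0043,0,-0.0144],[0,0,0]],[[0.0052,0,-0.0141],[0,0,0]],[[0.006,0,-0.0138],[0,0,0]],[[0.0102,0,-0.0116],[0,0,0]],[[0,0,0],[0,0,0]],[[0,0,0],[0,0,0]],[[0.0134,0,-0.012],[0,0,0]],[[0.014,0,-0.0107],[0,0,0]],[[0.0144,0,-0.0094],[0,0,0]],[[0.0148,0,-0.0081],[0,0,0]],[[0.0151,0,-0.0067],[0,0,0]],[[0,0,0],[0,0,0]]])

```text
clock: 14.95
eef_pos: [470.2, -60.0, 77.8]
tcp_rot: [1.0, 0.028, 0.001, 0.0]
contact_force: [-0.1, -0.4, -0.4]
finger_gap: 0.137
grip_force: 50.0
```

```bash
python3 lid.py; python3 go.py
```

```text
236 angles of r>115 pts [0.79 0.88 3.11] plate [0.79 0.96 3.11]
92 angles of r>115 pts [0.78 0.79 0.8 ] plate [0.78 0.92 0.95]
t 15.0 p [469.4 -59.9  77.5] yaw_y -86.79 z [ 1.5e-03 -2.0e-04 -1.0e+00] F [ 0.35  0.07 -0.51] gap 0.133 gf 49.993799328804016
```

Lid is at about 0.8 rad. Continuing along the arc.

Call:
send_rows(steps=[[[0.0122,0,-0.0094],[0,0,0]],[[0.0128,0,-0.0085],[0,0,0]],[[0.0133,0,-0.0076],[0,0,0]],[[0.0138,0,-0.0067],[0,0,0]],[[0.0142,0,-0.0057],[0,0,0]],[[0.0166,0,-0.0052],[0,0,0]],[[0.017,0,-0.0039],[0,0,0]],[[0.0172,0,-0.0025],[0,0,0]],[[0.0173,0,-0.0011],[0,0,0]],[[0.0173,0,0.0003],[0,0,0]],[[0,0,0],[0,0,0]]])

```text
clock: 16.1
eef_pos: [545.7, -55.7, 102.3]
tcp_rot: [1.0, 0.028, 0.001, 0.0]
contact_force: [0.2, -0.3, -1.0]
finger_gap: 0.133
grip_force: 50.0
```

```bash
python3 lid.py; python3 go.py
```

```text
555 angles of r>115 pts [1.55 1.57 3.11] plate [1.56 1.68 3.11]
201 angles of r>115 pts [1.53 1.54 1.56] plate [1.53 1.54 1.58]
t 16.15 p [544.7 -55.7 102.1] yaw_y -86.8 z [ 5.e-04 -0.e+00 -1.e+00] F [ 0.07  0.47 -0.68] gap 0.133 gf 49.99386191368103
```

Call:
send_rows(steps=[[[0.0172,0,0.0016],[0,0,0]],[[0.0169,0,0.003],[0,0,0]],[[0.0166,0,0.0043],[0,0,0]],[[0.0162,0,0.0056],[0,0,0]],[[0.0156,0,0.0069],[0,0,0]],[[0.015,0,0.0081],[0,0,0]],[[0.0143,0,0.0093],[0,0,0]],[[0.0135,0,0.0104],[0,0,0]],[[0.0126,0,0.0114],[0,0,0]],[[0.0116,0,0.0123],[0,0,0]],[[0.0105,0,0.0132],[0,0,0]],[[0.0072,0,0.0104],[0,0,0]],[[0,0,0],[0,0,0]],[[0,0,0],[0,0,0]]])

```text
clock: 17.55
eef_pos: [627.2, -51.0, 53.9]
tcp_rot: [1.0, 0.028, -0.0, -0.0]
contact_force: [-0.1, -0.2, 0.1]
finger_gap: 0.129
grip_force: 50.0
```

```bash
python3 lid.py; python3 go.py
```

```text
487 angles of r>115 pts [2.47 2.56 3.11] plate [2.49 2.6  3.1 ]
283 angles of r>115 pts [2.47 2.5  2.58] plate [2.55 2.6  2.64]
t 17.6 p [627.3 -51.   54.2] yaw_y -86.81 z [-0.  0. -1.] F [-0.45  0.01 -0.7 ] gap 0.13 gf 49.99378681182861
```

Call:
send_rows(steps=[[[-0.02,0,-0.03],[0,0,0]],[[-0.05,0,-0.03],[0,0,0]],[[-0.07,0,0],[0,0,0]],[[-0.07,0,0],[0,0,0]],[[-0.07,0,0],[0,0,0]],[[-0.06,0.03,0],[0,0,0]],[[-0.03,0.06,0],[0,0,0]],[[0,0.07,0.01],[0,0,0]],[[0,0.07,0.04],[0,0,0]],[[0,0.06,0.04],[0,0,0]],[[0,0.026,0.04],[0,0,0]],[[0,0,0.03],[0,0,0]],[[0,0,0],[0,0,0]],[[0,0,0],[0,0,0]]])

```text
clock: 19.0
eef_pos: [451.3, -219.0, 5.2]
tcp_rot: [1.0, 0.028, 0.0, 0.0]
contact_force: [-0.3, 0.2, -0.8]
finger_gap: 0.133
grip_force: 50.0
```

```bash
python3 go.py 440 -220 -20 -86.8
```

```text
t 19.0 p [ 451.3 -219.     5.2] yaw_y -86.82 z [ 7.e-04 -3.e-04 -1.e+00] F [-0.32  0.21 -0.8 ] gap 0.133 gf 49.993776082992554
shift before turn [-0.0228  0.0008  0.0503]  after turn [-0.0228  0.0008  0.0503]  turn [ 0.0001 -0.0002 -0.0001]
```

Call:
send_rows(steps=[[[0,0,0.02],[0,0,0]],[[0,0,0.018],[0,0,0]],[[0,0,0.008],[0,0,0]],[[0,0,0.004],[0,0,0]],[[0,0,0],[0,0,0]],[[0,0,0],[0,0,0]]])

```text
clock: 19.6
eef_pos: [451.0, -218.4, -20.1]
tcp_rot: [1.0, 0.028, -0.0, -0.0]
contact_force: [-2.8, 0.9, 8.0]
finger_gap: 0.132
grip_force: 50.0
```

Call:
send_rows(steps=[[[0,0,0],[0,0,0]],[[0,0,0],[0,0,0]],[[0,0,0],[0,0,0]],[[0,0,0],[0,0,0]],[[0,0,0],[0,0,0]],[[0,0,0],[0,0,0]]], grip=125)

```text
clock: 20.2
eef_pos: [451.4, -219.0, -21.0]
tcp_rot: [1.0, 0.028, -0.0, -0.0]
contact_force: [-0.5, 0.2, 1.4]
finger_gap: 0.509
grip_force: 0.0
```

Call:
send_rows(steps=[[[0,0,-0.02],[0,0,0]],[[0,0,-0.05],[0,0,0]],[[0,0,-0.07],[0,0,0]],[[0,0,-0.07],[0,0,0]],[[0,0,-0.05],[0,0,0]],[[-0.06,0,0],[0,0,0]],[[-0.06,0,0],[0,0,0]],[[-0.06,0,0],[0,0,0]],[[0,0,0],[0,0,0]]])

```text
clock: 21.1
eef_pos: [358.2, -223.0, 109.6]
tcp_rot: [1.0, 0.027, -0.001, -0.0]
contact_force: [-0.0, -0.9, -0.2]
finger_gap: 0.507
grip_force: 0.0
```

```bash
python3 go.py 575 -22 60 7.8; python3 - <<'E'
from cell import vision; import cv2,numpy as np,pickle
from h import *
d={n:vision.get_image(n)+(vision.camera_params(n),) for n in("top","scene")};pickle.dump(d,open("d3.pkl","wb"))
a=d["top"][0][150:250,285:415,::-1];b=d["scene"][0][170:290,260:410,::-1]
cv2.imwrite("pics/c6.png",np.vstack([cv2.resize(a,(520,400),interpolation=2)[:300],cv2.resize(b,(520,416),interpolation=2)[:300]]))
cv2.imwrite("pics/c6.png",cv2.resize(a[10:80,:90],None,fx=8,fy=8,interpolation=2))
im,dp,p=d["scene"];W=cloud(dp,p);
m=(im.astype(int).sum(2)<190)&(W[...,2]>-5)&(W[...,2]<40)&(W[...,0]>340)&(W[...,0]<500)&(W[...,1]<-190)&(W[...,1]>-250)
print(rect(m,p,10),W[m].mean(0),np.percentile(W[m][:,2],[5,95]))
E
python3 lid.py
```

```text
t 21.1 p [ 358.2 -223.   109.6] yaw_y -86.91 z [-1.9e-03  6.0e-04 -1.0e+00] F [-0.02 -0.86 -0.18] gap 0.507 gf 0.0
shift before turn [ 0.4547 -0.378   0.0987]  after turn [0.3394 0.4841 0.0992]  turn [-7.000e-04  2.000e-04 -5.262e-01]
(244, ((423.26483154296875, -222.34104919433594), (96.94253540039062, 16.893436431884766), 3.9739983081817627), [[374.29998779296875, -217.3000030517578], [375.5, -234.10000610351562], [472.20001220703125, -227.39999389648438], [471.0, -210.60000610351562]], array([ 421.83078, -222.94658], dtype=float32)) [ 420.56505129 -223.75985792   11.04017457] [ 4.76428092 14.54853266]
444 angles of r>115 pts [2.48 2.56 3.11] plate [2.49 2.61 3.11]
232 angles of r>115 pts [0.01 0.01 0.01] plate [2.56 2.59 2.66]
```

View pics/c6.png

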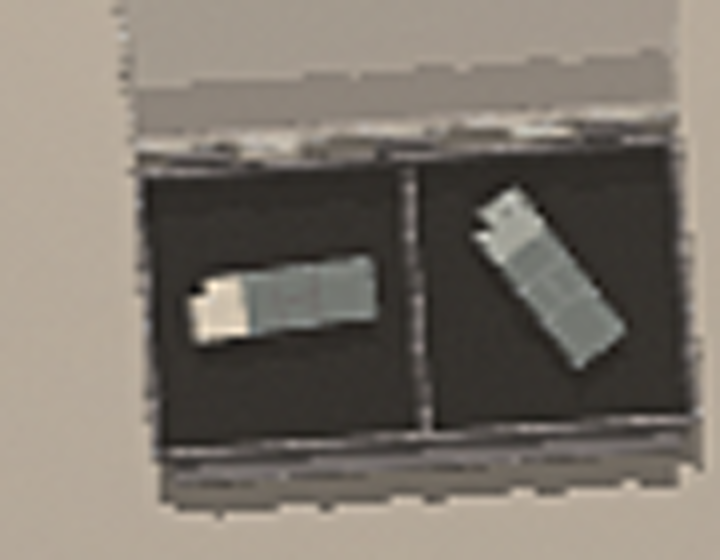

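```bash
python3 - <<'E'
import pickle; from h import *
d=pickle.load(open("d3.pkl","rb"));im,dp,p=d["top"]
g=im.astype(int).sum(2)
for nm,(a,b,c,e) in {"clean":(188,206,306,334),"used":(182,208,342,366)}.items():
    s=np.zeros(g.shape,bool); s[a:b,c:e]=1
    for th in (200,240):
        n,r,bx,c0=rect(s&(g>th),p,17); print(nm,th,n,r,c0)
im,dp,p=d["scene"];W=cloud(dp,p)
m=(W[...,2]>11)&(W[...,2]<22)&(abs(W[...,0]-578)<40)&(abs(W[...,1]-1)<45)&(im.astype(int).sum(2)>220)
print(rect(m,p,17),np.median(W[m],0))
E
```

```text
clean 200 189 ((577.8818359375, 3.6551055908203125), (26.686124801635742, 78.1626205444336), 7.150476932525635) [577.9319     3.090496]
clean 240 181 ((578.1875610351562, 3.6122779846191406), (26.173730850219727, 77.40904235839844), 8.304526329040527) [577.7115      3.2394896]
used 200 193 ((586.654052734375, -104.96694946289062), (76.56292724609375, 27.872591018676758), 37.02688980102539) [ 586.0644  -105.68681]
used 240 181 ((586.2129516601562, -104.85173034667969), (75.89515686035156, 27.038541793823242), 35.40296173095703) [ 586.2674  -105.67914]
(85, ((574.753662109375, 18.594409942626953), (32.613075256347656, 45.85701370239258), 12.081160545349121), [[554.0, 37.599998474121094], [563.5999755859375, -7.199999809265137], [595.5, -0.4000000059604645], [585.9000244140625, 44.400001525878906]], array([572.8648  ,  19.591171], dtype=float32)) [572.7846456   18.23877272  17.51766226]
```

Call:
send_rows(steps=[[[0,0,0],[0,0,-0.0437]],[[0,0,0],[0,0,-0.0437]],[[0,0,0],[0,0,-0.0437]],[[0,0,0],[0,0,-0.0437]],[[0,0,0],[0,0,-0.0437]],[[0,0,0],[0,0,-0.0437]],[[0,0,0],[0,0,-0.0437]],[[0,0,0],[0,0,-0.0437]],[[0,0,0],[0,0,-0.0437]],[[0,0,0],[0,0,-0.0437]],[[0,0,0],[0,0,-0.0437]],[[0,0,0],[0,0,-0.0437]],[[0,0,0],[0,0,0]]])

```text
clock: 22.55
eef_pos: [362.9, -224.3, 109.2]
tcp_rot: [0.659, 0.753, 0.0, 0.0]
contact_force: [0.5, 0.1, -1.0]
finger_gap: 0.504
grip_force: 0.0
```

```bash
python3 go.py 580.9 -19.3 60 7.5
```

```text
t 22.55 p [ 362.9 -224.3  109.2] yaw_y 7.62 z [ 7.e-04 -1.e-04 -1.e+00] F [ 0.53  0.1  -1.05] gap 0.504 gf 0.0
shift before turn [0.3486 0.4864 0.0986]  after turn [0.3495 0.4857 0.0984]  turn [0.0002 0.0001 0.0007]
```

Call:
send_rows(steps=[[[0.02,0.028,0],[0,0,0]],[[0.0349,0.0486,0],[0,0,0]],[[0.0349,0.0486,0],[0,0,0]],[[0.0349,0.0486,0],[0,0,0]],[[0.0349,0.0486,0],[0,0,0]],[[0.0349,0.0486,0],[0,0,0]],[[0.0349,0.0486,0],[0,0,0]],[[0.0349,0.0486,0],[0,0,0]],[[0.0349,0.0486,0.02],[0,0,0]],[[0.0349,0.0486,0.03],[0,0,0]],[[0.0145,0.021,0.03],[0,0,0]],[[0,0,0.018],[0,0,0]],[[0,0,0],[0,0,0]],[[0,0,0],[0,0,0]]])

```text
clock: 23.95
eef_pos: [578.7, -20.0, 60.0]
tcp_rot: [0.659, 0.752, -0.0, -0.0]
contact_force: [1.1, 0.6, 0.1]
finger_gap: 0.51
grip_force: 0.0
```

```bash
python3 go.py 580.9 -19.3 -15.5 7.5
```

```text
t 23.95 p [578.7 -20.   60. ] yaw_y 7.51 z [-1.2e-03 -2.0e-04 -1.0e+00] F [1.14 0.58 0.05] gap 0.51 gf 0.0
shift before turn [0.0008 0.0048 0.151 ]  after turn [0.0008 0.0046 0.151 ]  turn [-0.0004  0.      0.    ]
```

Call:
send_rows(steps=[[[0,0.004,0.03],[0,0,0]],[[0,0,0.04],[0,0,0]],[[0,0,0.04],[0,0,0]],[[0,0,0.025],[0,0,0]],[[0,0,0.01],[0,0,0]],[[0,0,0.006],[0,0,0]],[[0,0,0],[0,0,0]],[[0,0,0],[0,0,0]]])

```text
clock: 24.75
eef_pos: [582.3, -19.0, -14.6]
tcp_rot: [0.659, 0.752, 0.0, 0.001]
contact_force: [-0.2, 0.0, 0.6]
finger_gap: 0.512
grip_force: 0.0
```

```bash
python3 go.py 580.9 -19.3 -15.5 7.5
```

```text
t 24.75 p [582.3 -19.  -14.6] yaw_y 7.58 z [ 1.5e-03 -2.0e-04 -1.0e+00] F [-0.19  0.03  0.56] gap 0.512 gf 0.0
shift before turn [-0.0002 -0.0028  0.0017]  after turn [-0.0002 -0.0028  0.0017]  turn [0.0005 0.0001 0.0004]
```

No contact; closing on the slide.

Call:
send_rows(steps=[[[0,0,0],[0,0,0]],[[0,0,0],[0,0,0]],[[0,0,0],[0,0,0]],[[0,0,0],[0,0,0]],[[0,0,0],[0,0,0]],[[0,0,0],[0,0,0]],[[0,0,0],[0,0,0]]], grip=255, force=25)

```text
clock: 25.45
eef_pos: [581.8, -18.8, -15.2]
tcp_rot: [0.659, 0.752, 0.0, 0.0]
contact_force: [0.2, 0.1, 2.9]
finger_gap: 0.27
grip_force: 25.0
```

Call:
send_rows(steps=[[[0,0,-0.01],[0,0,0]],[[0,0,-0.02],[0,0,0]],[[0,0,-0.03],[0,0,0]],[[0,0,-0.03],[0,0,0]],[[0,0,-0.02],[0,0,0]],[[0,0,0],[0,0,0]],[[0,0,0],[0,0,0]],[[0,0,0],[0,0,0]]])

```text
clock: 26.25
eef_pos: [581.0, -18.8, 39.0]
tcp_rot: [0.659, 0.752, -0.0, -0.001]
contact_force: [0.3, -1.0, 0.6]
finger_gap: 0.268
grip_force: 25.0
```

```bash
python3 go.py 476 190 20 -4.3; python3 - <<'E'
from cell import vision; from h import *; import pickle
d={n:vision.get_image(n)+(vision.camera_params(n),) for n in("top","scene")};pickle.dump(d,open("d4.pkl","wb"))
im,dp,p=d["scene"]; u,v=proj(p,[577,5,70]).astype(int); print(u,v)
cv2.imwrite("pics/c7.png",cv2.resize(im[v-55:v+55,u-70:u+70,::-1],None,fx=5,fy=5,interpolation=2))
W=cloud(dp,p); m=(W[...,2]>50)&(W[...,2]<95)&(W[...,1]>-5)&(W[...,1]<60)&(abs(W[...,0]-575)<40)
print(m.sum(),np.percentile(W[m],[2,50,98],axis=0).round(1).tolist())
E
```

```text
t 26.25 p [581.  -18.8  39. ] yaw_y 7.58 z [-1.4e-03  3.0e-04 -1.0e+00] F [ 0.31 -0.95  0.61] gap 0.268 gf 24.969579577445984
shift before turn [ 0.4416 -0.153   0.0383]  after turn [ 0.4007 -0.2407  0.0379]  turn [-0.0004 -0.0001  0.066 ]
307 196
82 [[560.4, -2.5, 66.8], [568.9, 21.2, 71.1], [587.0, 39.2, 73.2]]
```

View pics/c7.png

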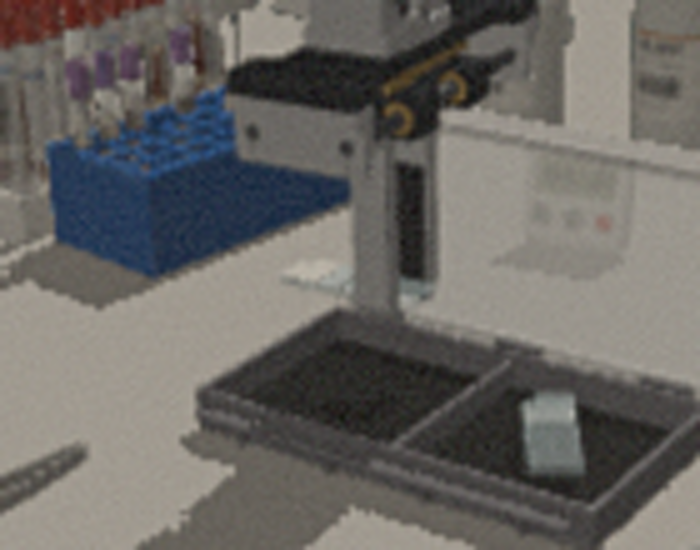

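Call:
send_rows(steps=[[[0,0,0],[0,0,0.033]],[[0,0,0],[0,0,0.033]],[[0.02,-0.015,0],[0,0,0]],[[0.04,-0.03,0],[0,0,0]],[[0.05,-0.038,0],[0,0,0]],[[0.05,-0.038,0],[0,0,0]],[[0.05,-0.038,0],[0,0,0]],[[0.05,-0.038,0.008],[0,0,0]],[[0.04,-0.029,0.016],[0,0,0]],[[0.02,-0.015,0.014],[0,0,0]],[[0,0,0.006],[0,0,0]],[[0,0,0],[0,0,0]],[[0,0,0],[0,0,0]]])

```text
clock: 27.65
eef_pos: [474.5, 149.0, 17.7]
tcp_rot: [0.733, 0.68, 0.0, 0.0]
contact_force: [0.5, -0.2, -0.7]
finger_gap: 0.273
grip_force: 25.0
```

```bash
python3 go.py 476.7 232.3 16.3 -4.3; python3 - <<'E'
from cell import vision; from h import *; import pickle
d={n:vision.get_image(n)+(vision.camera_params(n),) for n in("top","scene")};pickle.dump(d,open("d5.pkl","wb"))
im,dp,p=d["scene"];W=cloud(dp,p)
R=np.array([[.9972,-.075],[.075,.9972]]) # rows: reader x, y axes approx
R=np.array([[.9972,-.075],[.075,.9972]]); q=(W[...,:2]-[480.3,280.7])@R.T
Z=W[...,2]
m=(q[...,1]<-35)&(q[...,1]>-130)&(abs(q[...,0])<30)&(Z>35)&(Z<58)&(W[...,1]>160)
P=np.c_[q[m],Z[m]]; print("slide pts (reader frame)",len(P),np.percentile(P,[2,50,98],axis=0).round(1).tolist())
A=np.c_[P[:,:2],np.ones(len(P))]; print("plane",np.linalg.lstsq(A,P[:,2],rcond=None)[0].round(3))
for nm,a,b in(("base",8,18),("gap",20,75),("head",84,100),("headtop",101,108)):
    m=(abs(q[...,0])<60)&(q[...,1]>-60)&(q[...,1]<90)&(Z>a)&(Z<b)&(W[...,1]>235); P=q[m]; print(nm,len(P),np.percentile(P,[1,50,99],axis=0).round(1).tolist() if len(P) else "")
E
```

```text
t 27.65 p [474.5 149.   17.7] yaw_y -4.31 z [ 8.e-04 -2.e-04 -1.e+00] F [ 0.5  -0.17 -0.67] gap 0.273 gf 24.96961086988449
shift before turn [ 0.1664 -0.008   0.0027]  after turn [ 0.1664 -0.008   0.0027]  turn [ 0.0003  0.     -0.0001]
slide pts (reader frame) 41 [[-9.7, -119.1, 46.0], [-4.5, -87.4, 50.1], [15.2, -72.4, 51.7]]
plane [7.0000e-02 9.0000e-03 5.0549e+01]
base 384 [[-36.4, -35.3], [-7.7, 3.1], [35.0, 62.8]]
gap 360 [[-30.2, 34.8], [-12.9, 38.9], [28.1, 65.1]]
head 122 [[-33.8, -17.8], [-31.0, 3.7], [30.7, 67.1]]
headtop 98 [[-32.0, -14.1], [-22.5, 33.6], [26.0, 62.0]]
```

Call:
send_rows(steps=[[[0.02,-0.004,0.0027],[0,0,0]],[[0.03,-0.004,0],[0,0,0]],[[0.03,0,0],[0,0,0]],[[0.03,0,0],[0,0,0]],[[0.03,0,0],[0,0,0]],[[0.018,0,0],[0,0,0]],[[0.008,0,0],[0,0,0]],[[0,0,0],[0,0,0]],[[0,0,0],[0,0,0]],[[0,0,0],[0,0,0]],[[0,0,0],[0,0,0]]])

```text
clock: 28.85
eef_pos: [475.6, 232.3, 16.3]
tcp_rot: [0.733, 0.68, -0.0, -0.0]
contact_force: [0.3, -1.5, -0.3]
finger_gap: 0.271
grip_force: 25.0
```

```bash
python3 go.py 476.7 232.3 16.3 -4.3; python3 - <<'E'
from cell import vision; from h import *; import pickle
d={n:vision.get_image(n)+(vision.camera_params(n),) for n in("top","scene")};pickle.dump(d,open("d6.pkl","wb"))
im,dp,p=d["scene"];W=cloud(dp,p);Z=W[...,2]
R=np.array([[.9972,-.075],[.075,.9972]]); q=(W[...,:2]-[480.3,280.7])@R.T
m=(q[...,1]<20)&(q[...,1]>-36)&(abs(q[...,0])<22)&(Z>38)&(Z<58)
P=np.c_[q[m],Z[m]]; print("slide",len(P),np.percentile(P,[2,50,98],axis=0).round(1).tolist())
cv2.imwrite("pics/c8.png",cv2.resize(im[130:330,150:400,::-1],None,fx=3,fy=3,interpolation=2))
E
python3 lid.py
```

```text
t 28.85 p [475.6 232.3  16.3] yaw_y -4.33 z [-1.e-04 -1.e-04 -1.e+00] F [ 0.33 -1.49 -0.27] gap 0.271 gf 24.96963143348694
shift before turn [ 0.0002  0.0021 -0.    ]  after turn [ 0.0002  0.0021 -0.    ]  turn [-0.      0.     -0.0002]
slide 31 [[-15.3, -35.5, 45.8], [-9.9, -6.7, 48.9], [10.1, 9.3, 50.0]]
466 angles of r>115 pts [2.47 2.56 3.11] plate [2.49 2.6  3.11]
530 angles of r>115 pts [2.47 2.49 2.57] plate [2.48 2.58 2.63]
```

View pics/c8.png

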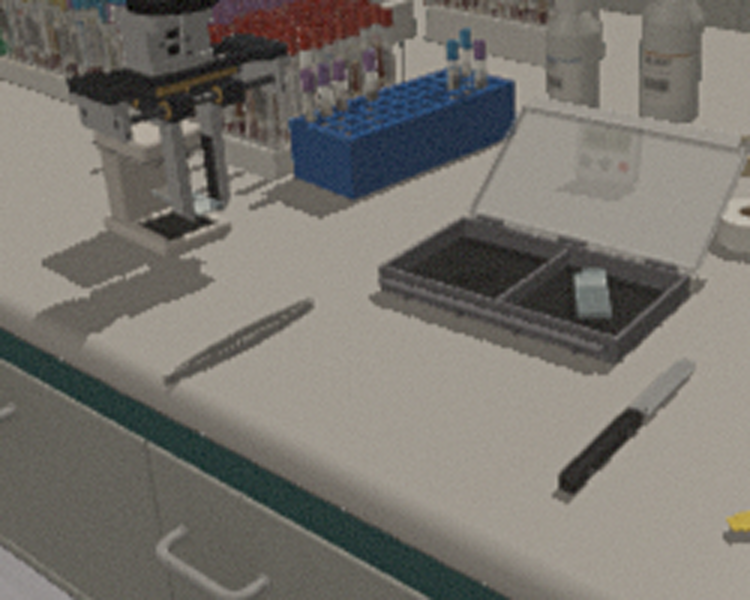

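```bash
python3 -c "
from cell import order; print(order.sign_off())"
```

```text
the job is handed in; nothing more can be done
None
```

I handed the job in at about 29 s on the clock. The lid was levered open to about 2.5 rad and the spatula lies flat on the worktop. The clean slide is held level in the reader: by my measurements it sits about 1 mm off centre, at mid height, touching nothing. The hand-in gave no verdict, so I can't say whether it passed.

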